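# Hold the hot griddle lid open with the spatula

### The job

The flat lid on the griddle is hot and has no handle, so let nothing but the spatula touch it: pick up the spatula lying on the ledge, slide its blade under the lid's overhanging lip while the lid is still shut, then lift the lid until it stands 30 degrees open. It falls shut by itself, so finish while still gripping the spatula and holding the lid up steady at 30 degrees, with the spatula clear of the griddle box, and leave the other things on the ledge where they are.

Things in the scene. Friction and masses are not known exactly. Their poses are not given: they have to be found in the camera images.
- griddle: Fixed dark steel griddle box, 220 deep (its x), 280 wide (its y), 68 mm high, open on top under its lid. Origin: centre of its underside, on the ledge. Its level +x axis points from the lip side to the hinge side; the front wall's outer face is at x = -110 mm. The lip side faces roughly to the robot's left (+y).
- lid (a joint): Opening of the griddle's flat aluminium lid in rad: 0 shut (level, on its stop), grows as the lip goes up, 0.524 is 30 degrees, stop at 1.3. A plain plate, 265 from hinge to lip, 280 wide, 5 thick (ribs on top to 9 mm), 0.24 to 0.36 kg, on a nearly free hinge, no spring or catch: it falls shut from any angle.
- lid_hinge (a point): Point on the lid's hinge line, at mid width, 70 mm above the ledge, 110 mm from the griddle's centre along its +x. The hinge line is level, along the griddle's y. The underside of the lid passes through the hinge line. Axes turn with the lid: x from lip to hinge along the plate, z out of its top face.
- lid_lip (a point): Middle of the lid's free edge, on its underside; 265 mm from lid_hinge. Shut, it is 70 mm above the ledge and overhangs the front wall by 45 mm, with only air between it and the ledge. Axes as lid_hinge: +x points from the lip in towards the hinge.
- spatula: Loose spatula, 285 long, about 0.15 kg, flat on the ledge, blade towards the griddle. Straight wooden handle 16 wide, 24 high (x -95 to 55 mm), steel neck 14 wide, 7 high, flat steel blade 80 wide, 3 thick (x 90 to 190), its underside level with the handle's. Origin: underside of the handle, 95 mm from the butt, near the balance point; x to the blade tip, z up.
- spatula_tip (a point): Middle of the blade's front edge, on its upper face: 190 mm ahead of the spatula's origin and 3 mm above the underside. Axes as the spatula.
- fork: Bystander: two-pronged barbecue fork, wooden handle 18 wide, 20 high, 287 mm long over all, lying flat; it has no blade. Origin on its underside, near its middle.
- jar: Bystander: white ceramic lidded jar (one piece), 104 mm across, 136 high. Origin: centre of its underside.
- tray: Bystander: shallow empty aluminium tray, 140 by 200, 30 mm high. Origin: centre of its underside.
- thermometer: Bystander: stainless dial thermometer lying face up, dial 52 mm across, 14 high, with a thin probe 120 mm long. Origin: under the dial's centre.
- scoop: Bystander: plastic scoop, cup 80 by 60, 35 high, with a 100 mm handle. Origin on its underside near the cup's handle end.
- shaker: Bystander: steel shaker, 48 mm across, 90 high. Origin: centre of its underside.
- oil: Bystander: glass oil bottle, 66 mm across, 220 high. Origin: centre of its underside.

How it is judged:
On the way, in this order (a step that is already met when the one before it is completed fails the run):
1. the spatula is lifted off the ledge in the gripper (height (world z) of spatula above 0.025 m and contact force between the fingers and spatula above 2 N), for 0.2 s.
2. the blade's front edge is under the lid's lip, at least 15 mm in, the lid still shut (x of spatula_tip in the frame of lid_lip above 0.015 m and z of spatula_tip in the frame of lid_lip between -0.068 and 0.003 m and y of spatula_tip in the frame of lid_lip between -0.12 and 0.12 m and value of joint lid below 0.07 rad and contact force between the fingers and spatula above 2 N), for 0.1 s.
At the end, for the whole second after the job is handed in: The lid stands still (under 0.05 rad/s) at 30 degrees, give or take 5, resting on the blade (over 0.4 N, edge 5 mm or more in from the lip); the spatula is still gripped (over 2 N), its origin over 50 mm above the ledge, not leaning on the griddle box (under 0.3 N) (value of joint lid between 0.436332 and 0.610865 rad and velocity of joint lid between -0.05 and 0.05 rad/s and contact force between spatula and lid above 0.4 N and contact force between the fingers and spatula above 2 N and contact force between spatula and griddle below 0.3 N and height (world z) of spatula above 0.05 m and x of spatula_tip in the frame of lid_lip above 0.005 m); the arm keeps its last pose, push and grip.
It fails at once if the gripper or arm touches the hot lid (contact force between any of the fingers, the arm and lid above 0.5 N).
It fails at once if another thing on the ledge is moved more than 25 mm (distance of any of fork, jar, tray, thermometer, scoop, shaker, oil from where it was at the start of the episode above 0.025 m).
It also fails if it takes over 38 s, if anything falls off the work surface, if the arm or the gripper's body presses on something with over 40 N, if the wrist force passes 120 N, or if a joint passes its speed limit or range.

### The arm

A 7-joint arm with a two-finger parallel gripper is mounted at the origin on the work surface. World frame = base frame: x ahead of the robot, y to its left, z up, the work surface at z = 0. Lengths are in m, angles in rad, forces in N, time in s.
With the tool pointing down it reaches from about 0.425 to 0.875 m from the base axis. Payload 8.4 kg.
Tool frame: the origin (TCP) lies at the very end of the fingers, on their centre line; the grasp point (between the pads) lies 19 mm behind it; z points along the fingers, y is the line along which they close (so a half turn about z gives the same grasp; the last joint's range is limited). The gripper opens to 87 mm and grips with 3 to 60 N. Pads are 19 mm wide; open, the fingers measure 117 mm over their backs; the gripper's body (75 mm by 190 mm) begins 51 mm behind the grasp point.
Start: joints at [1.175, 0.333, 0.04, 1.465, -0.013, 1.343, -0.059], TCP at [0.19, -0.622, 0.188] pointing down, gripper open.
Joint ranges: [-2.58, 2.58], [-0.38, 2.09], [-1.3, 1.39], [0.25, 2.4], [-1.5, 4.64], [0.08, 2.09], [-2.65, 2.65]. Speed limits (rad/s): [2.22, 2.22, 2.79, 2.79, 3.14, 3.14, 3.14].

### API

Orientations are given as a 3x3 rotation matrix whose columns are the frame's x, y, z axes.
In Python, from station import r, eyes, telemetry gives the robot as it stands. Calls block until the motion is done:
- r.move_to(position, orientation): joint-space move of the TCP to a pose.
- r.line_to(position, frame=None, feed=0.15, threshold=None): straight line of the TCP; frame=None keeps the orientation; feed is the mean speed in m/s. With threshold (N) it stops when the force on the tool has changed by that much, and returns True; else False.
- r.move_j(angles): joint-space move.
- r.open_jaws() and r.close(): open the fingers fully, or close them until they stop; the grip force is fixed at half the most.
- r.dwell(seconds).
- r.solve_ik(position, orientation): joint angles nearest the present ones, or None.
- eyes.read_camera(name): name is "scene" or "side" or "wrist"; returns the picture (480x640x3 uint8, red, green, blue); there is no depth.
- eyes.camera_model(name): a dict with "fx", "fy", "cx", "cy" (pixels), "rvec" (rotation vector, rad) and "tvec" (3), from world to camera coordinates, as OpenCV has them. Camera axes: x right, y down, z forward; pixel columns grow to the right and rows downward; lengths in m; the calibration is good to about 2 mm. A picture is of the moment at which its call begins: read the wrist's pose just before it. camera_model takes no time and is no camera call; for the wrist camera it gives the pose at the moment of the call.
A pose or a line that the arm cannot do raises r.MotionError and nothing moves.
- r.close_job(): hands the job in; it is judged then, once.
Readings, each from a call of its own:
- telemetry.get_t(): time.
- telemetry.get_joint_pos(): joint angles.
- telemetry.get_dq(): joint speeds.
- telemetry.get_joint_torque(): joint torques, N m.
- telemetry.get_tool_pos(): TCP position.
- telemetry.get_tool_rot(): TCP orientation.
- telemetry.get_ft_force(): force on the tool from outside, world axes, zero at the start.
- telemetry.get_wrist_torque(): the same for the moment, N m.
- telemetry.get_opening(): finger opening in m.
- telemetry.get_grip_force(): force on a finger pad.
Only numpy, scipy, OpenCV 4.12 (cv2) and the standard library are available. Lean on these libraries where they do the work, as an engineer would, in place of code of your own. Each camera call takes 0.05 s, during which the arm holds its last target. There are 200 camera calls.

## Working session

There is one attempt and no reset: what is moved stays moved. The work goes in short steps, each a Python script; the robot and the scene stay as the last script left them, time stands still between calls to the robot, and variables do not carry over. Pictures are saved under pics/ and viewed, at most 10 in all, crops included, and the job is handed in when it is done.

```bash
mkdir -p pics; ls; python3 - <<'E'
from station import r, eyes, telemetry as t
import cv2
for n in("scene","side"):
    cv2.imwrite(f"pics/{n}0.png",eyes.read_camera(n)[:,:,::-1]); m=eyes.camera_model(n); print(n,m)
print(t.get_t(),t.get_tool_pos(),t.get_tool_rot())
E
```

```text
pics
scene {'fx': 459.3474087467684, 'fy': 459.3474087467684, 'cx': 315.6400609594771, 'cy': 237.77977526221616, 'rvec': array([ 1.87668674,  1.24546138, -0.68795311]), 'tvec': array([-0.23350073, -0.25710678,  1.5931738 ])}
side {'fx': 559.6996839573026, 'fy': 559.6996839573026, 'cx': 321.73034354179407, 'cy': 232.8090930208662, 'rvec': array([ 0.90587025, -2.54178149,  0.99925779]), 'tvec': array([0.44730842, 0.30384901, 1.10065777])}
0.1 [ 0.18992048 -0.62115598  0.18717132] [[ 9.56286376e-01  2.92431338e-01 -5.28789679e-04]
 [ 2.92431791e-01 -9.56285483e-01  1.31265697e-03]
 [-1.21811858e-04 -1.40991089e-03 -9.99998999e-01]]
```

View pics/scene0.png

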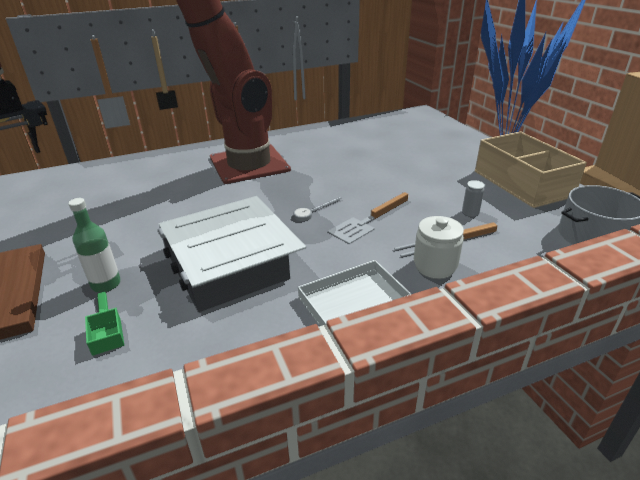

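View pics/side0.png

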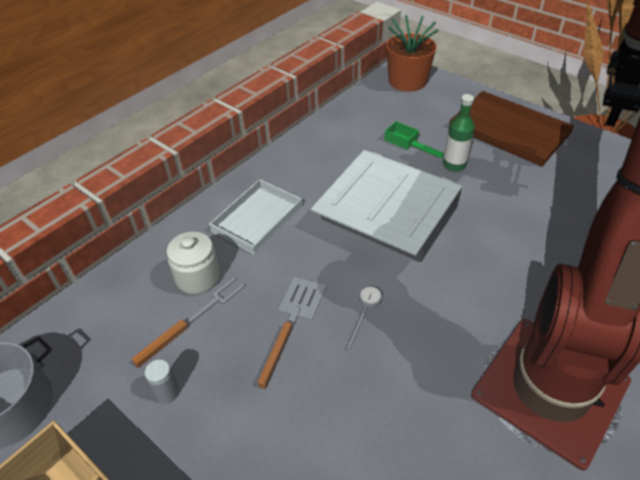

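The scene view shows the lid at about (230,235), with its lip edge on the right from (260,200) to (303,243). The spatula runs from its butt at (408,197) to its blade at (350,232). In the side view the spatula's butt is at (263,383) and its blade at about (302,297). The lid's lip edge there runs from (314,207) to (415,253). I'll enlarge both.

```bash
python3 - <<'E'
import cv2
for n,(x,y,w,h) in {"side":(240,140,240,250),"scene":(150,180,270,130)}.items():
    im=cv2.imread(f"pics/{n}0.png")[y:y+h,x:x+w]; k=min(800/w,600/h)//1
    s=2.4 if n=="side" else 2.9
    cv2.imwrite(f"pics/{n}c.png",cv2.resize(im,None,fx=s,fy=s,interpolation=cv2.INTER_CUBIC))
E
```

```text
(no output)
```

View pics/sidec.png

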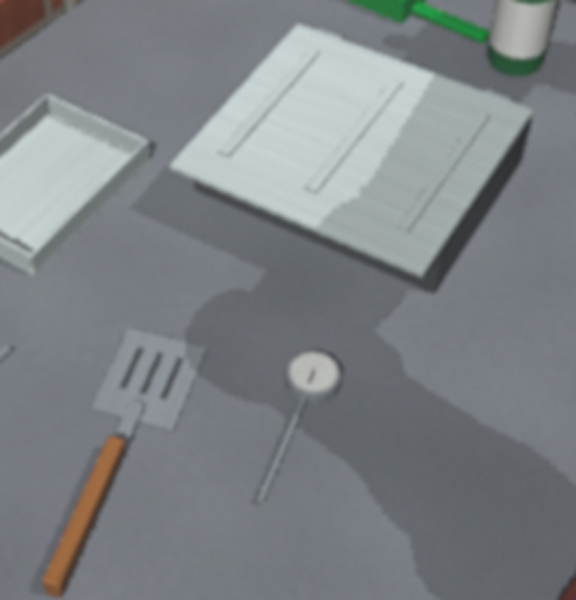

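View pics/scenec.png

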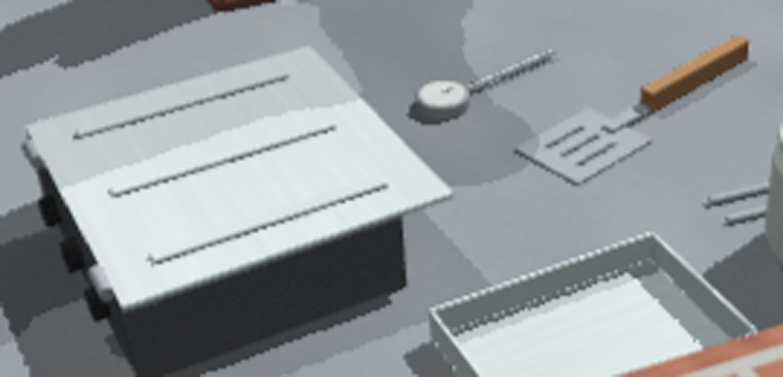

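The crops show the spatula's blade corners and handle clearly, along with all four corners of the lid's top. I'll fit both poses from these points.

```bash
cat >h.py <<'E'
import numpy as np, cv2
from scipy.optimize import least_squares
def proj(P,m):
    K=np.array([[m['fx'],0,m['cx']],[0,m['fy'],m['cy']],[0,0,1]])
    return cv2.projectPoints(np.array(P,float),m['rvec'],m['tvec'],K,None)[0][:,0]
def ray(uv,z,m):
    R=cv2.Rodrigues(m['rvec'])[0]; C=-R.T@m['tvec']
    d=R.T@[(uv[0]-m['cx'])/m['fx'],(uv[1]-m['cy'])/m['fy'],1]; return C+d*(z-C[2])/d[2]
def place(P,p):
    c,s=np.cos(p[2]),np.sin(p[2]); P=np.array(P,float)
    return P@np.array([[c,-s,0],[s,c,0],[0,0,1]]).T+[p[0],p[1],0]
def fit(obs,p0):  # obs: list (model pts, pixels, cam)
    f=lambda p:np.concatenate([(proj(place(P,p),m)-uv).ravel() for P,uv,m in obs])
    s=least_squares(f,p0,loss='soft_l1'); return s.x,f(s.x).reshape(-1,2)
E
python3 - <<'E'
from h import *
from station import eyes
S=eyes.camera_model("side");C=eyes.camera_model("scene")
s=lambda a:np.array(a)/2.4+[240,140]; c=lambda a:np.array(a)/2.9+[150,180]
# spatula x to tip; order: tipA(left of image side), tipB, rearA, rearB, butt top, 
us=s([(130,330),(204,350),(95,408),(175,428),(53,575)])
uc=c([(580,183),(517,152),(650,143),(590,108),(742,43)])
z=[.003]*4+[.024]
for u,m in((us,S),(uc,C)): print(np.round([ray(q,k,m) for q,k in zip(u,z)],3))
M=[(.19,.04,.003),(.19,-.04,.003),(.09,.04,.003),(.09,-.04,.003),(-.095,0,.024)]
L=s([(172,163),(424,273),(298,25),(530,117)]);Lc=c([(452,193),(308,47),(122,305),(27,127)])
for u,m in((L,S),(Lc,C)): print(np.round([ray(q,.075,m) for q in u],3))
N=[(-.155,.14,.075),(-.155,-.14,.075),(.11,.14,.075),(.11,-.14,.075)]
for sg in(1,-1):
  fl=np.array([1,sg,1])
  for M_,a,b,g in((M,us,uc,[.45,.2,-1.5]),(N,L,Lc,[.5,-.2,-1.5])):
    p,e=fit([(M_*fl,a,S),(M_*fl,b,C)],g); print(sg,p,np.round(e,1).tolist())
th=[s((313,372)),s((258,502))];print([ray(th[0],.014,S),ray(th[1],.004,S)])
E
```

```text
[[0.572 0.11  0.003]
 [0.501 0.084 0.003]
 [0.537 0.199 0.003]
 [0.465 0.169 0.003]
 [0.44  0.353 0.024]]
[[0.582 0.11  0.003]
 [0.514 0.079 0.003]
 [0.551 0.197 0.003]
 [0.473 0.173 0.003]
 [0.454 0.351 0.024]]
[[ 0.64  -0.036  0.075]
 [ 0.363 -0.071  0.075]
 [ 0.673 -0.292  0.075]
 [ 0.395 -0.32   0.075]]
[[ 0.647 -0.033  0.075]
 [ 0.372 -0.071  0.075]
 [ 0.68  -0.295  0.075]
 [ 0.408 -0.33   0.075]]
1 [ 0.47158946  0.27027908 -1.19395117] [[-1.6, -1.8], [0.4, -2.1], [-2.5, -0.5], [-1.5, 0.2], [-0.9, 3.1], [-1.2, -0.6], [-1.5, -1.9], [0.0, -2.0], [-1.3, -0.8], [-0.9, -3.1]]
1 [ 0.52437181 -0.20444184 -1.44045209] [[-1.8, 0.3], [-1.2, 0.1], [-0.6, -1.2], [0.9, -3.3], [-0.2, -1.0], [0.1, -1.2], [-0.2, -0.7], [-1.0, -1.4]]
-1 [ 0.45634438  0.25988707 -1.41817695] [[54.9, 15.6], [-6.3, -6.7], [47.0, 15.4], [-17.6, -8.3], [-1.1, -0.2], [-35.9, -22.1], [1.3, 2.1], [-29.9, -18.5], [7.2, 6.2], [-1.4, -2.0]]
-1 [ 0.49909945 -0.18184081 -3.08230341] [[-2.5, -0.2], [-44.7, -105.4], [40.3, 105.5], [1.0, -2.2], [0.0, -0.4], [-73.9, 86.0], [73.1, -89.1], [0.4, -2.2]]
[array([0.4008119 , 0.04706811, 0.014     ]), array([0.35923089, 0.18351153, 0.004     ])]
```

```bash
cat >>h.py <<'E'
def down(yaw,sg=1): # tool down, closing axis along y of a body with given yaw
    y=sg*np.array([-np.sin(yaw),np.cos(yaw),0]); z=np.array([0,0,-1.]); return np.column_stack([np.cross(y,z),y,z])
E
python3 - <<'E'
from h import *
from station import r, eyes, telemetry as t
S=eyes.camera_model("side");C=eyes.camera_model("scene")
print("jar",ray((197,285),0,S),ray((437,268),0,C),"fork",ray((240,288),.01,S))
p=[.485,.235,.25]
for sg in(1,-1): print(sg,r.solve_ik(p,down(-1.19,sg)),[ r.solve_ik([.49,.07,z],down(-1.44,sg)) for z in(.05,.2)])
q1=[r.solve_ik(p,down(-1.19,s)) for s in(1,-1)]
q0=t.get_joint_pos()
sg=min((1,-1),key=lambda s:9 if q1[(1-s)//2] is None else max(abs(np.array(q1[(1-s)//2])-q0)))
print(sg); r.move_to(p,down(-1.19,sg)); r.dwell(.3)
m=eyes.camera_model("wrist"); im=eyes.read_camera("wrist"); np.save("w1.npy",m,allow_pickle=True)
cv2.imwrite("pics/w1.png",im[:,:,::-1]); print(t.get_t(),t.get_tool_pos(),t.get_joint_pos())
print(proj(place([(.19,.04,.003),(.19,-.04,.003),(-.095,0,.024)],[.4716,.2703,-1.194]),m))
E
```

```text
jar [0.73379287 0.26555434 0.        ] [0.75534772 0.2546314  0.        ] fork [0.64378522 0.21399632 0.01      ]
1 [ 0.29286547  0.17100961 -0.92182201  1.60296731  0.13725463  1.43589451
 -0.25964568] [array([ 0.6017155 ,  0.2599187 , -0.92132521,  1.96033389,  0.2403864 ,
        1.03469642, -0.29684406]), array([ 0.63751769,  0.07186222, -0.89446467,  1.77772486,  0.05784712,
        1.31924336, -0.13930248])]
-1 None [None, None]
1
3.625 [0.48504083 0.23492817 0.24997973] [ 0.29294445  0.17105714 -0.92177153  1.60296348  0.13728623  1.4358934
 -0.25960196]
[[353.27747481 323.01177183]
 [285.74489348 322.78000649]
 [320.61153311  59.27691253]]
```

View pics/w1.png

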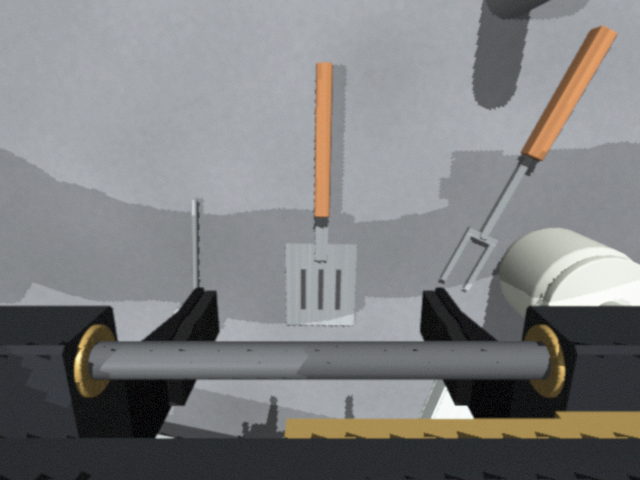

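The wrist view shows the whole spatula. The blade corners are at (286,325), (354,325), (286,244) and (356,244). The butt end is at (324,63) and the handle's front end at about (321,217). The prediction is within 4 px, and the fingers will land clear of both the thermometer probe and the fork. I'll refit using the wrist view and grasp.

```bash
python3 - <<'E'
from h import *
from station import r, eyes, telemetry as t
m=np.load("w1.npy",allow_pickle=True).item()
M=[(.19,.04,.003),(.19,-.04,.003),(.09,.04,.003),(.09,-.04,.003),(-.095,0,.024),(.055,0,.024)]
p,e=fit([(M,np.array([(354,325.),(286,325),(356,244),(286,244),(324,63),(321.5,217)]),m)],[.47,.27,-1.19])
print(p,e.round(1).tolist())
G=.042; g=place([(G,0,0)],p)[0]
R=down(p[2]); r.move_to([g[0],g[1],.12],R)
print(r.line_to([g[0],g[1],.004],feed=.1,threshold=8)); r.close()
print(t.get_opening(),t.get_grip_force(),t.get_tool_pos(),t.get_t())
r.line_to([g[0],g[1],.056],feed=.1); r.dwell(.3)
print(t.get_opening(),t.get_grip_force(),t.get_ft_force(),t.get_wrist_torque(),t.get_t())
np.save("sp.npy",p)
cv2.imwrite("pics/s2.png",eyes.read_camera("side")[:,:,::-1][140:340,200:467]);
im=cv2.imread("pics/s2.png");cv2.imwrite("pics/s2.png",cv2.resize(im,None,fx=2.9,fy=2.9,interpolation=2))
E
```

```text
[ 0.47460257  0.26866176 -1.20226633] [[-0.3, 0.3], [0.3, -0.5], [0.9, 0.6], [-0.7, -0.3], [-0.2, -0.7], [0.1, 0.8]]
False
-0.0001282978456452541 0.0 [0.48975073 0.22948707 0.0040147 ] 7.0417
0.0004299613846084831 0.0 [0.06648009 0.3702999  0.54856601] [ 0.00629841 -0.15935848  0.02506565] 8.0083
```

View pics/s2.png

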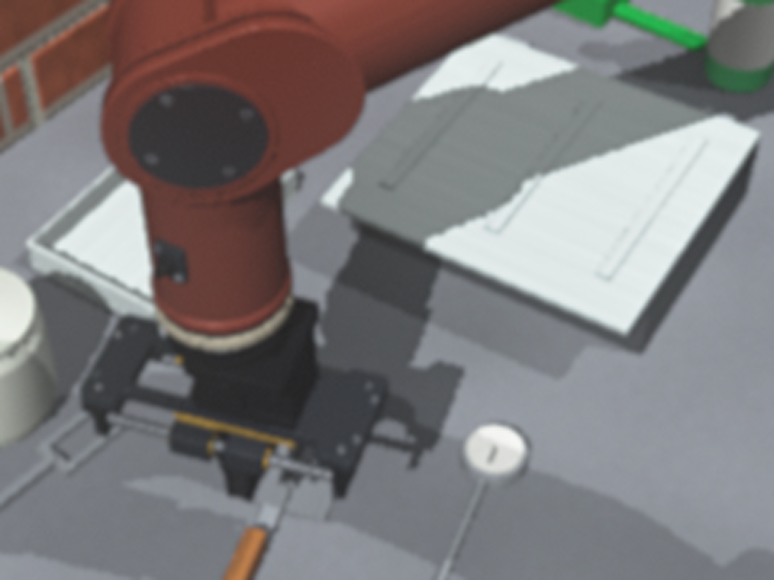

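The gripper closed on nothing (opening 0), and the spatula hasn't moved: its handle front is still at side-view pixel (288,323). I'll project the TCP into the cameras to see where the fingers really are.

```bash
python3 - <<'E'
from h import *
from station import r, eyes, telemetry as t
S=eyes.camera_model("side");p=np.load("sp.npy");W=eyes.camera_model("wrist")
T=t.get_tool_pos();R=t.get_tool_rot();print(T,R.round(3).tolist())
H=place([(.055,0,.024),(.19,.04,.003),(.19,-.04,.003),(-.095,0,.024)],p)
pts=np.vstack([H,T,T-[0,0,-.1],T*[1,1,0]])
print("side",proj(pts,S).round());print("crop",((proj(pts,S)-[200,140])*2.9).round())
print("wrist",proj(pts,W).round()); Rw=cv2.Rodrigues(W['rvec'])[0]; print("cam",-Rw.T@W['tvec'],Rw[2])
im=eyes.read_camera("wrist"); cv2.imwrite("pics/w2.png",im[:,:,::-1])
print(t.get_t())
E
```

```text
[0.4894682  0.22946929 0.05561069] [[-0.36, 0.933, -0.001], [0.933, 0.36, -0.0], [0.0, -0.001, -1.0]]
side [[288. 320.]
 [293. 275.]
 [325. 283.]
 [260. 381.]
 [285. 316.]
 [281. 287.]
 [286. 331.]]
crop [[254. 522.]
 [269. 391.]
 [364. 415.]
 [175. 699.]
 [245. 511.]
 [236. 425.]
 [250. 555.]]
wrist [[320. 281.]
 [375. 442.]
 [265. 442.]
 [320.  -6.]
 [320. 280.]
 [319. 413.]
 [320. 248.]]
cam [0.46145399 0.30227008 0.25249847] [ 0.10151988 -0.26667957 -0.95842356]
8.1083
```

View pics/w2.png

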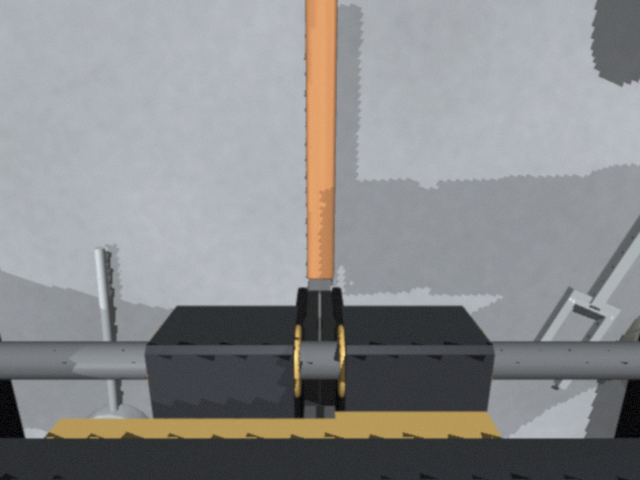

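Both views show the fingertips about 20 mm higher than the reported TCP. In the wrist view the tip edge is at row 288, where about 264 would be expected. In the side crop it is at (235,490), against a predicted (245,511). So the jaws closed just above the handle. I'll open them, descend under guard until they touch the ledge to get the true height, then grip.

```bash
python3 - <<'E'
from h import *
from station import r, eyes, telemetry as t
p=np.load("sp.npy");g=place([(.042,0,0)],p)[0]
r.open_jaws(); print(t.get_opening())
r.line_to([g[0],g[1],.006],feed=.1)
print(t.get_ft_force(), r.line_to([g[0],g[1],-.03],feed=.025,threshold=5)); T=t.get_tool_pos(); print("touch",T,t.get_ft_force(),t.get_t())
r.line_to([g[0],g[1],T[2]+.004],feed=.05); r.close(); r.dwell(.1)
print(t.get_opening(),t.get_grip_force(),t.get_tool_pos(),t.get_ft_force(),t.get_t())
E
```

```text
0.08704483897349918
[1.22107452 0.52349503 0.64187913] False
touch [ 0.48986588  0.22949046 -0.02984367] [ 0.05952303  0.52715679 -0.53725739] 11.8667
0.015552250465822622 29.999185502529144 [ 0.48977229  0.22951885 -0.02584244] [0.34740667 0.7998594  0.72968526] 13.3583
```

The jaws now hold the handle (15.6 mm, 30 N), but there was still no touch at a reported z of -30 mm. The real tip offset is therefore larger, and the grip may be shallow. I'll release, find the ledge, and grip deeper.

```bash
python3 - <<'E'
from h import *
from station import r, eyes, telemetry as t
p=np.load("sp.npy");g=place([(.042,0,0)],p)[0]
r.open_jaws()
try: print(r.line_to([g[0],g[1],-.06],feed=.03,threshold=5))
except r.MotionError as e: print(e)
T=t.get_tool_pos(); print("touch",T,t.get_ft_force(),t.get_t())
z=T[2]+.003
r.line_to([g[0],g[1],z],feed=.05); r.close(); r.dwell(.1)
print(t.get_opening(),t.get_grip_force(),t.get_tool_pos(),t.get_t())
f0=t.get_ft_force();r.line_to([g[0],g[1],z+.045],feed=.08); r.dwell(.25)
print(t.get_opening(),t.get_grip_force(),t.get_ft_force()-f0,t.get_wrist_torque(),t.get_t())
np.save("z0.npy",z)
for n in("side","wrist"): cv2.imwrite(f"pics/{n}3.png",eyes.read_camera(n)[:,:,::-1])
np.save("w3.npy",eyes.camera_model("wrist"),allow_pickle=True)
a=cv2.imread("pics/side3.png")[180:400,220:440];b=cv2.imread("pics/wrist3.png")
cv2.imwrite("pics/b3.png",np.hstack([cv2.resize(a,(440,440),interpolation=2),cv2.resize(b,(360,270)).copy() if 0 else cv2.copyMakeBorder(cv2.resize(b,(360,270)),0,170,0,0,0)]))
E
```

```text
True
touch [ 0.48989255  0.22950959 -0.03412721] [-2.3182359  -1.84984954  8.21395968] 15.1917
0.01602829174951528 29.999842643737793 [ 0.48971459  0.22950632 -0.03113535] 16.6833
0.015686010034390692 29.99945729970932 [ 0.5585775   0.42501434 -1.51728313] [-0.02853346 -0.12058504  0.05801712] 17.65
```

View pics/b3.png

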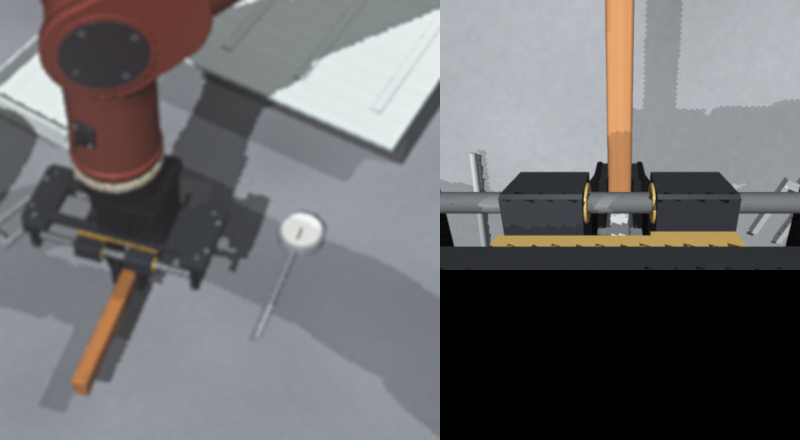

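The ledge is at a reported z of -34 mm, so the tool z has that offset. The spatula is now gripped at 30 N and lifted: the weight reads 1.52 N, and the side view shows it hanging level. Next I'll go to the pre-insert pose and check it with predicted corners overlaid.

```bash
cat >>h.py <<'E'
LID=np.array([.52437,-.20444,-1.44045]); G=.042; z0=float(np.load("z0.npy"))
def tool_for(tip_xy,h,yaw):
    d=np.array([np.cos(yaw),np.sin(yaw)]); q=np.array(tip_xy)-(.19-G)*d; return [q[0],q[1],z0+h]
E
python3 - <<'E'
from h import *
from station import r, eyes, telemetry as t
tip=place([(-.155-.04,0,0)],LID)[0][:2]
P=tool_for(tip,.043,LID[2]); print(tip,P)
r.line_to(P,frame=down(LID[2]),feed=.15); r.dwell(.2)
print(t.get_tool_pos(),t.get_grip_force(),t.get_ft_force(),t.get_t())
pts=np.vstack([place([(-.195,.04,.046),(-.195,-.04,.046)],LID),place([(-.155,.14,.075),(-.155,-.14,.075)],LID)])
out=[]
for n,(x,y) in{"side":(290,180),"scene":(240,150)}.items():
    w,h=(140,150); im=eyes.read_camera(n)[:,:,::-1]; cv2.imwrite(f"pics/{n}4.png",im)
    c=cv2.resize(im[y:y+h,x:x+w],None,fx=2.8,fy=2.8,interpolation=2)
    for u in (proj(pts,eyes.camera_model(n))-[x,y]+.5)*2.8: cv2.circle(c,tuple(int(v) for v in u),3,(0,0,255),1)
    out.append(c)
cv2.imwrite("pics/b4.png",np.hstack(out))
E
```

```text
[ 0.49902438 -0.0110942 ] [np.float64(0.47978770402314697), np.float64(0.13565030989640423), 0.011872790754875542]
[0.47974991 0.13686653 0.01193023] 29.999420642852783 [-0.36246136 -0.08804661 -1.12192635] 18.7333
```

View pics/b4.png

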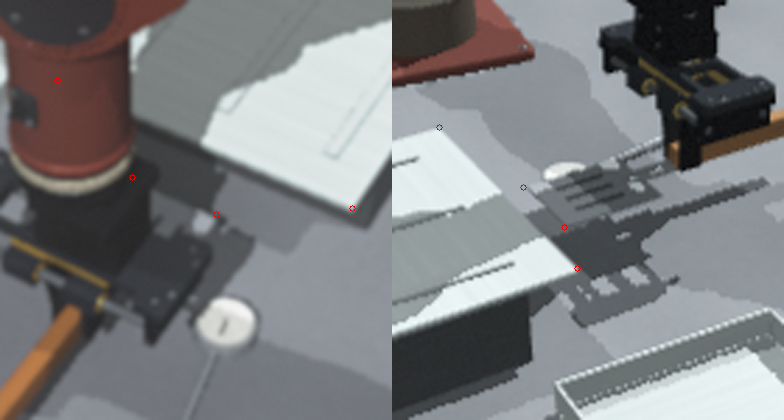

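The overlay matches. The predicted lid corners sit on the lip ends at (439,128) and (577,268) in the scene half, and the visible blade corner at (215,215) in the side half is right on the prediction. Now I'll insert the blade and lift.

```bash
python3 - <<'E'
from h import *
from station import r, eyes, telemetry as t
yaw=LID[2]; D=.232
q=[r.solve_ik(tool_for(place([(.11-D*np.cos(a),0,0)],LID)[0][:2],.067+D*np.sin(a),yaw),down(yaw)) for a in(0,.52)]; print(q)
tip=place([(.11-D,0,0)],LID)[0][:2]
hit=r.line_to(tool_for(tip,.043,yaw),feed=.06,threshold=6); r.dwell(.2)
print(hit,t.get_tool_pos(),t.get_ft_force(),t.get_grip_force(),t.get_t())
if not hit:
    r.line_to(tool_for(tip,.064,yaw),feed=.06)
    for a in(.1,.24,.38,.524):
        tp=place([(.11-D*np.cos(a),0,0)],LID)[0][:2]
        r.line_to(tool_for(tp,.067+D*np.sin(a),yaw),feed=.07)
        print(a,t.get_ft_force().round(2),t.get_wrist_torque().round(3),t.get_opening(),t.get_t())
    r.dwell(.3)
out=[]
for n,(x,y,w) in{"side":(260,100,220),"scene":(140,120,220)}.items():
    im=eyes.read_camera(n)[:,:,::-1]; cv2.imwrite(f"pics/{n}5.png",im)
    c=cv2.resize(im[y:y+w,x:x+w],(400,400),interpolation=2)
    for a,col in((.436,(255,0,0)),(.524,(0,0,255)),(.611,(0,255,0))):
        L=.265; X=.11-L*np.cos(a)-.005*np.sin(a); Z=.07+L*np.sin(a)+.005*np.cos(a)
        for u in (proj(place([(X,.14,Z),(X,-.14,Z)],LID),eyes.camera_model(n))-[x,y]+.5)*400/w: cv2.circle(c,tuple(int(v) for v in u),3,col,1)
    out.append(c)
cv2.imwrite("pics/b5.png",np.hstack(out)); print(t.get_tool_pos(),t.get_ft_force(),t.get_t())
E
```

```text
[array([ 0.49587228,  0.24472229, -0.78566825,  1.98099302,  0.20567626,
        0.99562879, -0.25733185]), array([ 0.64643622,  0.10645337, -0.84066028,  1.84988211,  0.08434843,
        1.2217064 , -0.08996706])]
False [0.48924824 0.06358339 0.01187811] [-0.65152411 -0.3617908  -1.09854524] 29.999436736106873 20.4
0.1 [-0.07  1.32 -3.78] [ 0.301 -0.141  0.05 ] 0.01581544775772051 21.425
0.24 [-0.    1.15 -3.45] [ 0.315 -0.108  0.045] 0.016091266346340834 22.0417
0.38 [ 0.3   0.55 -3.32] [ 0.303 -0.119  0.025] 0.01576726357853574 22.6583
0.524 [ 0.09 -0.04 -2.37] [ 0.295 -0.073  0.034] 0.015887442507472753 23.2833
[0.49321664 0.03245936 0.15177824] [-0.18662914 -1.30610647 -3.01745107] 23.6833
```

View pics/b5.png

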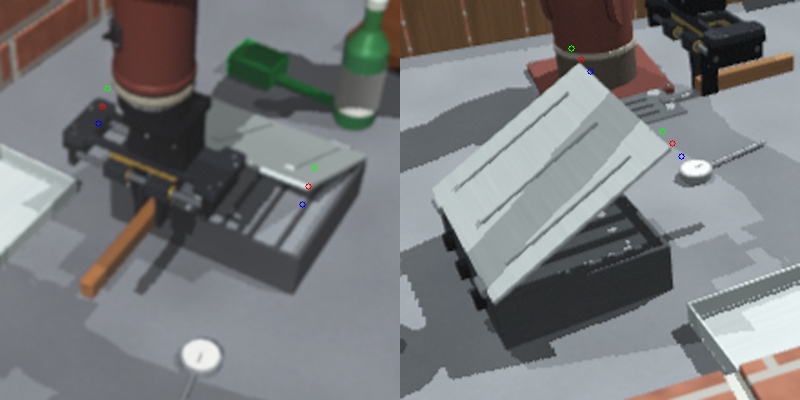

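The lid stands at about 0.50 rad. The scene corners at (580,65) and (672,146) and the side corner at (306,192) all lie just below the red 30° marks. The blade carries about 2 N. I'll check for creep, then hand in.

```bash
python3 - <<'E'
from h import *
from station import r, eyes, telemetry as t
r.dwell(.8); im=eyes.read_camera("scene")[:,:,::-1].astype(int)
d=np.abs(im-cv2.imread("pics/scene5.png"))[120:340,140:360].max(2)
print((d>25).sum(),t.get_ft_force(),t.get_grip_force(),t.get_t())
if (d>25).sum()<60: print(r.close_job())
E
```

```text
98 [ 0.00507637  0.70904719 -3.70583434] 29.998944997787476 24.5333
```

```bash
python3 - <<'E'
from h import *
from station import r, eyes, telemetry as t
g=lambda:eyes.read_camera("scene")[120:340,140:360].astype(int)
a=g();b=g();r.dwell(1.0);c=g();o=cv2.imread("pics/scene5.png")[120:340,140:360,::-1]
f=lambda x,y:(np.abs(x-y).max(2)>25).sum()
print(f(a,b),f(a,c),f(o,a),f(o,c),t.get_ft_force(),t.get_t())
ys,xs=np.where(np.abs(o-c).max(2)>25);print(np.c_[xs,ys][::8].tolist())
E
```

```text
1 2 96 99 [-0.4982924   1.15913997 -4.04348552] 25.6833
[[179, 3], [190, 33], [181, 36], [207, 41], [81, 48], [91, 53], [79, 63], [123, 75], [85, 88], [36, 100], [63, 107], [84, 124], [83, 192]]
```

The small early change was just settling. Over the last second only 2 pixels changed, so the lid is standing still and I'll hand in.

```bash
python3 -c "
from station import r
print(r.close_job())"
```

```text
the job is handed in; nothing more can be done
None
```

I handed the job in with the gripped spatula holding the lid steady at about 29° by the camera images (target 30 ± 5°), about 26 s in; the station returned no verdict.

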